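# Bring the marked spice jar to the front

### The job

Take the square knob on top of the spice carousel and turn the carousel until the jar with the yellow sticker on its lid stands squarely at the front, right behind the white-marked tongue of the foot. Keep every jar standing in its ring without touching the jars, leave the mug, timer and tin alone, and finish while still gripping the knob so that the carousel is held still: do not let go at the end.

Things in the scene. Friction and masses are not known exactly. Their poses are not given: they have to be found in the camera images.
- carousel_base: Fixed round dark-wood foot of the carousel, 176 mm across, 12 mm high. Origin: centre of its underside, on the worktop and on the turning axis. Its -x axis is the front: there a tongue 36 mm wide, 10 mm high, runs out to 114 mm from the axis, with a white mark on its end. The front faces the robot only roughly.
- turntable: Light-wood disc 196 mm across that turns on the foot, its top 23 mm above the worktop. Four steel rings (53 mm outside, 48 inside, 30 high) hold the jars, centres 66 mm from the axis along its +x, +y, -x, -y. Origin: on the turning axis at worktop height. Turns about z both ways, over a full turn, with light friction (0.08 N m); stays where left and carries the jars along.
- knob (a point): Centre of the dark-wood square knob on a 16 mm steel shaft on the turning axis; it turns with the disc. 36 x 36 mm across its flat sides, which are square to the disc's x and y, and 38 mm high: from 145 to 183 mm above the worktop, this point at 164 mm.
- spice_jar_2: The marked jar: glass spice jar with green label and red lid, on the lid a round yellow sticker 30 mm across. 45 mm across, 106 mm high, about 0.11 kg, standing loose in one of the four rings, well away from the front at the start, its top about 129 mm above the worktop, 16 mm below the knob. Origin: centre of its underside, z up the jar.
- spice_jar_1: Spice jar with pale brown label and plain red lid, 45 x 45 x 106 mm, loose in a ring. Origin: centre of its underside, z up.
- spice_jar_3: Spice jar with dark label and plain dark-red lid, 45 x 45 x 106 mm, loose in a ring. Origin: centre of its underside, z up.
- mill_2: Clear and grey salt shaker, 44 x 44 x 90 mm, loose in a ring. Origin: centre of its underside, z up.
- mug_1: White mug with blue dots, 92 x 127 x 93 mm, standing left of the carousel; a bystander. Origin: centre of its underside.
- kitchen_timer: Round white kitchen timer with red grip, 66 x 66 x 52 mm, farther left; a bystander. Origin: centre of its underside.
- tin_1: Short tin, 75 x 75 x 58 mm, right of the carousel; a bystander. Origin: centre of its underside.
Things that resemble listed ones, but are neither listed nor needed, are in the scene too. What is shaped like the spice_jar_3 but purple is not meant.

How it is judged:
On the way, in this order (a step that is already met when the one before it is completed fails the run):
1. the fingers hold the knob (contact force between the fingers and turntable above 2 N), for 0.2 s.
2. the marked jar stands at the front while the knob is held (x of spice_jar_2 in the frame of carousel_base below -0.05 m and y of spice_jar_2 in the frame of carousel_base between -0.009 and 0.009 m and contact force between the fingers and turntable above 2 N), for 0.2 s.
At the end, for the whole second after the job is handed in: Marked jar on the tongue's side, within 9 mm of its centre line; turntable gripped (over 2 N) and still (under 0.05 rad/s); jars upright (0.15 rad), down on the disc, 59 to 73 mm from the axis; mug, timer and tin within 20 mm of their starts (all of step 2 and angle between each of spice_jar_2, spice_jar_1, spice_jar_3, mill_2's own z axis and vertical below 0.15 rad and horizontal distance between spice_jar_2 and turntable between 0.059 and 0.073 m and height (world z) of each of spice_jar_2, spice_jar_1, spice_jar_3, mill_2 below 0.028 m and horizontal distance between spice_jar_1 and turntable between 0.059 and 0.073 m and horizontal distance between spice_jar_3 and turntable between 0.059 and 0.073 m and horizontal distance between mill_2 and turntable between 0.059 and 0.073 m and angular speed of turntable below 0.05 rad/s and linear speed of spice_jar_2 below 0.02 m/s and distance of each of mug_1, kitchen_timer, tin_1 from where it was at the start of the episode below 0.02 m); the arm keeps its last pose, push and grip.
It fails at once if a jar or the shaker is touched by the robot (over 1 N) (contact force between any of the fingers, the arm and spice_jar_2 above 1 N or contact force between any of the fingers, the arm and spice_jar_1 above 1 N or contact force between any of the fingers, the arm and spice_jar_3 above 1 N or contact force between any of the fingers, the arm and mill_2 above 1 N).
It fails at once if a jar or the shaker tips (over 0.35 rad) (angle between any of spice_jar_2, spice_jar_1, spice_jar_3, mill_2's own z axis and vertical above 0.35 rad).
It fails at once if the mug, timer or tin is moved over 20 mm (distance of any of mug_1, kitchen_timer, tin_1 from where it was at the start of the episode above 0.02 m).
It also fails if it takes over 51 s, if anything falls off the work surface, if the arm or the gripper's body presses on something with over 40 N, if the wrist force passes 120 N, or if a joint passes its speed limit or range.

### The arm

A 6-joint arm with a two-finger parallel gripper is mounted at the origin on a cart in front of the work surface, level with it; the furniture and walls round the work are solid. World frame = base frame: x ahead of the robot, y to its left, z up, the work surface at z = 0. Lengths are in m, angles in rad, forces in N, time in s.
With the tool pointing down it reaches from about 0.3 to 0.85 m from the base axis. Payload 4.2 kg.
Tool frame: the origin (TCP) lies between the finger pads; the fingertips stand arm.finger_overhang ahead of it and the grasp point (between the pads) is the TCP (arm.finger_overhang is the distance from the TCP to the fingertips, in m); z points along the fingers, y is the line along which they close (so a half turn about z gives the same grasp; the last joint's range is limited). The gripper opens to 91 mm and grips with 3 to 60 N. Pads are 32 mm wide; open, the fingers measure 118 mm over their backs; the gripper's body (76 mm by 178 mm) begins 60 mm behind the grasp point.
Start: joints at [-1.179, 0.32, 1.565, -0, 1.257, -0.02], TCP at [0.23, -0.527, 0.233] pointing down, gripper open.
Joint ranges: [-3.11, 3.11], [-0.84, 2.01], [0.21, 2.61], [-1.34, 4.49], [0.05, 2.63], [-2.56, 2.56]. Speed limits (rad/s): [2.57, 2.57, 3.14, 3.14, 3.14, 3.14].

### API

Orientations are given as a unit quaternion [x, y, z, w].
In Python, from plant import arm gives the robot as it stands.
- The arm moves only by the tool play_rows, never from a script. Its argument "commands" is one flat list of numbers, 7 for each row, row after row: the turn, a rotation vector about the world's x, y, z in degrees, then the shift along the world's x, y, z in mm, then the finger opening in mm, from 0 to 91.2. A call has 1 to 8 rows; each row shifts and turns the commanded pose from where the row before left it; what a row does not reach is not made up. A row lasts 1/8 s, in which the tool goes at most 62.5 mm and 10.7 degrees, less where a joint would pass 70% of its speed; a pose out of reach is approached as far as the arm can. A call is refused whole if a number of a shift passes 62.5 or a number of a turn 10.7, either way. A call with a gripper value outside its range is refused whole. The fingers move at their own pace and stop on an object; "squeeze" is the grip in N (left out, the last holds). Time passes only in rows, so rows that do not move let the fingers close. It gives the time, the measured TCP pose, the force, the opening and the grip force at its end, in the units of the state.
- arm.state(): the state, without advancing time (a new reading comes with each control period).
- arm.read_camera(name): name is "side" or "top" or "wrist"; returns a dict with "color" (420x560x3 uint8, blue, green, red), "range_z" (420x560 float32, m along the optical axis (not along the pixel's ray), 0 where there is no reading), "mtx" (3x3 intrinsics, pixels), "rvec" (rotation vector, rad) and "tvec" (3), from world to camera coordinates, as OpenCV has them; the wrist camera has in their place "mount" (4x4, takes a point from camera to tool coordinates, whose origin is the TCP and whose axes are the flange's). Camera axes: x right, y down, z forward; pixel columns grow to the right and rows downward; lengths in m; the calibration is good to about 2 mm. A picture is of the moment at which its call begins: read the wrist's pose just before it.
- arm.hand_in(): hands the job in; it is judged then, once.
The state is a dict: "time_s": time; "qpos": joint angles; "qvel": joint speeds; "joint_efforts": joint torques, N m; "position": TCP position; "ee_rot": TCP orientation; "ft_force": force on the tool from outside, world axes, zero at the start; "moment": the same for the moment, N m; "grip_width": finger opening in m; "grasp_force": force on a finger pad.
Only numpy, scipy, OpenCV 4.12 (cv2) and the standard library are available. Lean on these libraries where they do the work, as an engineer would, in place of code of your own. Each camera call takes 0.05 s, during which the arm holds its last target. There are 200 camera calls.

## Working session

There is one attempt and no reset: what is moved stays moved. The work goes in short steps, Python scripts to look and compute and a tool call to move; the robot and the scene stay as the last step left them, time stands still between calls to the robot, and variables do not carry over. Pictures are saved under pics/ and viewed, at most 10 in all, crops included, and the job is handed in when it is done.

Besides the shell and the picture viewer there is one more tool, called after "Call:" as name(argument=value, ...) on one line, values as JSON. play_rows: Moves the arm, as the interface text tells. Its arguments: {"type":"object","properties":{"commands":{"type":"array","items":{"type":"number"}},"squeeze":{"type":"number"}},"required":["commands"]}

```bash
mkdir -p pics; python3 - <<'E'
from plant import arm
import cv2,numpy as np
s=arm.state();print(s);print(arm.finger_overhang)
for n in("top","side"):
    c=arm.read_camera(n);cv2.imwrite(f"pics/{n}0.png",c["color"]);np.savez(f"{n}0.npz",**{k:v for k,v in c.items()})
    print(n,c["mtx"],c["rvec"],c["tvec"])
E
```

```text
{'time_s': 0.0, 'qpos': array([-1.17903609e+00,  3.20303267e-01,  1.56567742e+00, -4.07217400e-05,
        1.25738791e+00, -1.99762980e-02]), 'qvel': array([ 0.0006239 ,  0.00011845,  0.0012089 , -0.00023138,  0.00245873,
        0.00039416]), 'joint_efforts': array([-2.53578459e-03, -4.12461805e+01, -2.31978071e+01,  7.25922128e-02,
        4.58117772e-02, -1.54101836e-04]), 'position': array([ 0.22993815, -0.52651015,  0.23211435]), 'ee_rot': array([ 9.78882192e-01,  2.04423249e-01, -1.83147802e-04, -8.69095494e-04]), 'ft_force': array([0.16735818, 0.25561955, 0.79483701]), 'moment': array([-0.01452887,  0.0259621 , -0.01385408]), 'grasp_force': 0.0, 'grip_width': 0.09124140930478072}
0.019
top [[380.38324044   0.         277.08174098]
 [  0.         380.38324044 211.97871749]
 [  0.           0.           1.        ]] [ 2.18860692 -2.17613736  0.107827  ] [-0.07765541  0.52348328  1.11736428]
side [[477.27141359   0.         274.1151662 ]
 [  0.         477.27141359 202.48158395]
 [  0.           0.           1.        ]] [ 2.14169118 -0.33950805  0.17518893] [-0.48516409  0.17958502  1.42161526]
```

View pics/top0.png

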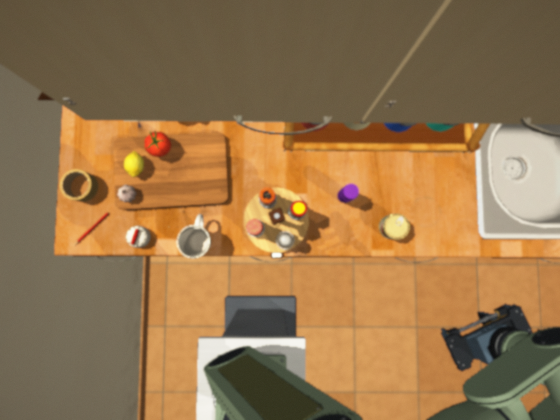

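View pics/side0.png

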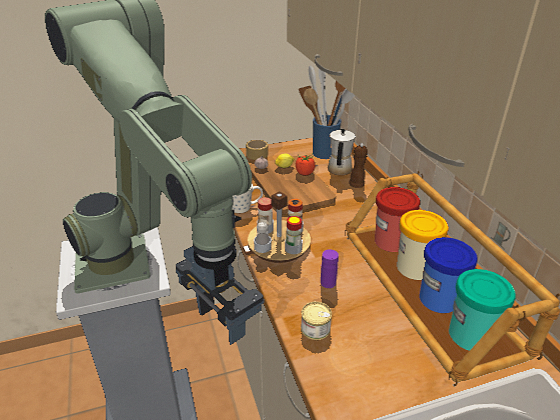

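The top view shows the carousel near (277,220), with the white tongue mark at (277,255) and the yellow sticker at (299,209). The mug is left at (195,240) and the tin right at (396,228). In the side view the knob is at about (279,200).

```bash
cat > h.py <<'E'
import cv2,numpy as np
def ray(c,uv,z):
    R,_=cv2.Rodrigues(np.array(c["rvec"]));t=np.array(c["tvec"]).ravel()
    p=np.linalg.inv(c["mtx"])@np.array([uv[0],uv[1],1.])
    o=-R.T@t;d=R.T@p
    return o+d*(z-o[2])/d[2]
def cen(m):
    n,l,s,ce=cv2.connectedComponentsWithStats(m.astype(np.uint8));i=1+np.argmax(s[1:,4]);return ce[i],s[i]
E
python3 - <<'E'
import numpy as np,cv2
from h import *
c=dict(np.load("top0.npz"));im=c["color"];x0,y0=225,170
cr=im[y0:y0+100,x0:x0+110];cv2.imwrite("pics/crop0.png",cv2.resize(cr,None,fx=6,fy=6,interpolation=cv2.INTER_CUBIC))
hsv=cv2.cvtColor(cr,cv2.COLOR_BGR2HSV)
y=(hsv[...,0]>24)&(hsv[...,0]<35)&(hsv[...,1]>200)&(hsv[...,2]>200)
w=(hsv[...,1]<40)&(hsv[...,2]>170);w[:78]=0
for n,m,z in(("yel",y,.129),("white",w,.01)):
    ce,s=cen(m);print(n,ce+[x0,y0],s,ray(c,ce+[x0,y0],z))
r=c["range_z"]; print(r[y0+40:y0+56:2,x0+42:x0+62:2])
E
```

```text
yel [298.5        207.60465116] [69 33 10 10 86] [ 0.52700519 -0.13174346  0.129     ]
white [276.11428571 254.54285714] [47 83  9  4 35] [ 0.39670293 -0.07257505  0.01      ]
[[1.1405013  1.1398821  0.985464   0.97928673 0.98214555 0.98241246
  0.97905934 0.98338926 1.1391644  1.1455542 ]
 [1.1428274  0.9808923  0.9832306  0.9779145  0.9803359  0.9793528
  0.977606   0.9786738  0.97955775 1.1365309 ]
 [1.1393901  0.98255193 0.97726136 0.97910964 0.978189   0.9751491
  0.98180133 0.97998613 0.9804949  1.1414193 ]
 [1.1389716  1.1381178  0.9771717  0.9785291  0.9794091  0.97846127
  0.9765942  0.9838749  0.9783705  1.1410431 ]
 [1.1368577  1.1335886  0.9801474  0.9804609  0.980392   0.97815996
  0.97752863 0.9752717  0.9769138  0.9785637 ]
 [1.1401304  1.1362476  1.132209   0.9779977  0.97831404 0.9784457
  0.977785   0.97707146 0.98379797 1.1373649 ]
 [1.1369957  1.1373922  1.1425573  0.97841793 0.97626    0.979815
  0.99733055 1.1295856  1.1400712  1.140669  ]
 [1.132628   1.1392314  1.1322187  1.1409274  1.1274714  1.1294268
  1.1332515  1.1379173  1.1366292  1.1414675 ]]
```

View pics/crop0.png

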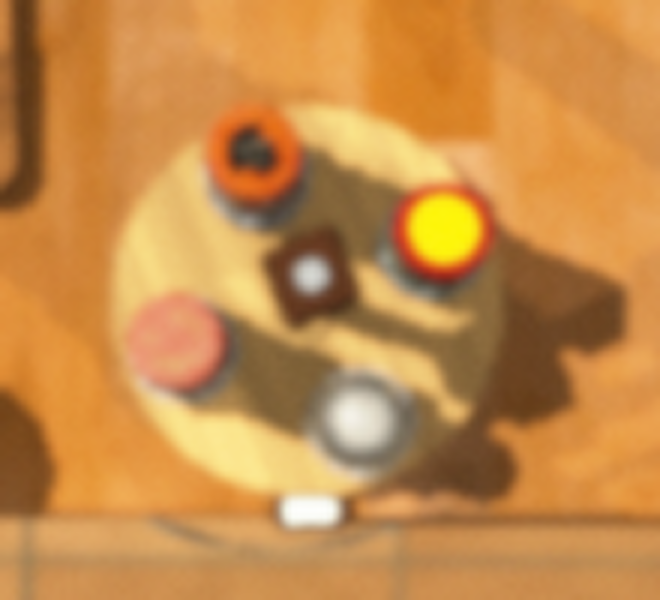

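The crop shows the square knob at about (277,215), with the marked jar to its right and slightly behind, and the tongue mark below. Next I'll measure the axis, knob orientation and front direction.

```bash
python3 - <<'E'
import numpy as np,cv2
from h import *
c=dict(np.load("top0.npz"));im=c["color"];r=c["range_z"]
m=np.zeros(r.shape,bool);m[200:235,260:295]=((r>.95)&(r<1.01))[200:235,260:295]
ce,s=cen(m);K=ray(c,ce,.183);print("knob",ce,s,K)
P=np.array([ray(c,(u,v),.183)[:2] for v,u in np.argwhere(m)]).astype(np.float32)
print(cv2.minAreaRect(P*1000))
# disc: depth band near z=.023, circle fit
pts=[]
R,_=cv2.Rodrigues(c["rvec"]);t=c["tvec"].ravel()
hsv=cv2.cvtColor(im,cv2.COLOR_BGR2HSV)
Y=ray(c,(298.5,207.6),.129);W=ray(c,(276.11,254.54),.01)
def az(p,o):d=(p-o)[:2];return np.degrees(np.arctan2(d[1],d[0])),np.hypot(*d)
print("jar",az(Y,K),"tongue",az(W,K))
# all jar lids by height
v,u=np.mgrid[170:270,225:335];z=r[170:270,225:335]
p=np.linalg.inv(c["mtx"])@np.stack([u.ravel(),v.ravel(),np.ones(u.size)])*z.ravel()
w=(R.T@(p-t[:,None])).T
H=w[:,2].reshape(z.shape)
print("knob top z",np.median(H[ m[170:270,225:335]]))
d=(H>.015)&(H<.2)
X=w[(H>.012).ravel()&(H<.035).ravel()]
print("disc bbox",np.percentile(X,[0.5,99.5],axis=0))
n,l,st,cc=cv2.connectedComponentsWithStats(((H>.09)&(H<.14)).astype(np.uint8))
for i in range(1,n):
    if st[i,4]>30:
        h=np.median(H[l==i]);q=ray(c,cc[i]+[225,170],h);print(st[i,4],h,q,az(q,K))
def cir(P):
    A=np.c_[P,np.ones(len(P))];s=np.linalg.lstsq(A,(P**2).sum(1),rcond=None)[0];return s[:2]/2
E
```

```text
knob [276.7960199  215.34825871] [269 207  17  18 201] [ 0.5012483  -0.07214844  0.183     ]
((501.3668212890625, -72.10575866699219), (36.92462921142578, 36.21410369873047), 23.52606964111328)
jar (np.float64(-66.61575187934947), np.float64(0.06492794720627118)) tongue (np.float64(-179.77326595861558), np.float64(0.10453772365520514))
knob top z 0.18297660296887908
disc bbox [[ 0.39850113 -0.16730885  0.01325485]
 [ 0.64146502  0.08316369  0.02991982]]
224 0.12892084692928882 [ 0.56062865 -0.04711065  0.12892085] (np.float64(22.862773331960035), np.float64(0.06444312763038246))
226 0.12923744077042787 [ 0.52603032 -0.1313176   0.12923744] (np.float64(-67.27443694782107), np.float64(0.06414933623227248))
220 0.1293013869030606 [ 0.47578641 -0.01229875  0.12930139] (np.float64(113.04638729576898), np.float64(0.06504070909583867))
121 0.10940447798505507 [ 0.44126908 -0.09757016  0.10940448] (np.float64(-157.03072906419916), np.float64(0.06514422820196347))
```

The knob axis is at (0.501, -0.072). A flat-side normal lies at 23.1°, the marked jar is at -67° and the front is at about -180°, so the carousel has to turn -113°. I'll close along azimuth 23°, which keeps joint 6 well inside its range.

Call:
play_rows(commands=[0,0,5.6,17,28.4,8,91,0,0,5.6,17,28.4,0,91,0,0,5.6,17,28.4,0,91,0,0,5.6,17,28.4,0,91,0,0,5.6,17,28.4,0,91,0,0,5.6,17,28.4,0,91,0,0,5.6,17,28.4,0,91,0,0,5.6,17,28.4,0,91], squeeze=20)

```text
time_s: 1.1
position: [0.3664, -0.2986, 0.2406]
ee_rot: [0.826, 0.563, -0.0, -0.0]
ft_force: [0.9, -0.8, 0.0]
grip_width: 0.0909
grasp_force: 0.0
```

Call:
play_rows(commands=[0,0,5.6,17,28.4,0,91,0,0,5.6,17,28.4,0,91,0,0,5.6,17,28.4,0,91,0,0,5.6,17,28.4,0,91,0,0,5.6,17,28.4,0,91,0,0,5.6,17,28.4,0,91,0,0,5.6,17,28.4,0,91,0,0,5.6,17,28.4,0,91])

```text
time_s: 2.1
position: [0.5024, -0.0715, 0.2406]
ee_rot: [0.549, 0.836, -0.0, -0.0]
ft_force: [-0.2, 0.1, -0.1]
grip_width: 0.0909
grasp_force: 0.0
```

Call:
play_rows(commands=[0,0,0,0,0,0,91,0,0,0,0,0,0,91])

```text
time_s: 2.35
position: [0.5016, -0.0728, 0.2406]
ee_rot: [0.551, 0.835, -0.0, -0.0]
ft_force: [0.4, 0.9, 0.5]
grip_width: 0.0908
grasp_force: 0.0
```

```bash
python3 - <<'E'
from plant import arm
import cv2,numpy as np
s=arm.state();c=arm.read_camera("wrist");cv2.imwrite("pics/w0.png",c["color"])
print(s["position"],s["qpos"],c["mtx"],c["mount"])
np.savez("w0.npz",**c,pos=s["position"],q=s["ee_rot"])
E
```

```text
[ 0.50163124 -0.07284303  0.24062997] [-1.66601735e-01  2.07728213e-01  1.70115625e+00 -4.94843919e-04
  1.23372315e+00 -5.70718947e-01] [[354.44755398   0.         281.29967345]
 [  0.         354.44755398 206.91475842]
 [  0.           0.           1.        ]] [[ 9.08406689e-05 -9.58399554e-01 -2.85430003e-01  8.11504613e-02]
 [ 9.99999917e-01  2.00425849e-04 -3.54718781e-04 -3.20846622e-04]
 [ 3.97169873e-04 -2.85429947e-01  9.58399493e-01 -1.51951969e-01]
 [ 0.00000000e+00  0.00000000e+00  0.00000000e+00  1.00000000e+00]]
```

View pics/w0.png

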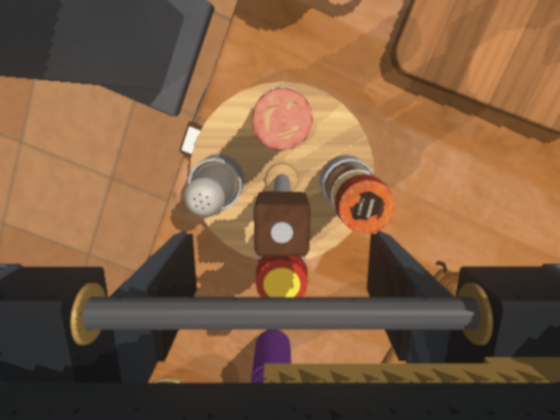

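The wrist view shows the knob at (282,222), square to the open fingers and centred between them, and the tongue mark at (191,140). Now I'll descend to TCP z = 0.168 and close.

Call:
play_rows(commands=[0,0,0,0,0,-12,91,0,0,0,0,0,-12,91,0,0,0,0,0,-12,91,0,0,0,0,0,-12,91,0,0,0,0,0,-12,91,0,0,0,0,0,-12,91,0,0,0,0,0,0,91,0,0,0,0,0,0,60])

```text
time_s: 3.4
position: [0.5025, -0.0726, 0.1692]
ee_rot: [0.551, 0.835, 0.0, 0.0]
ft_force: [0.5, 0.3, -0.2]
grip_width: 0.0839
grasp_force: 0.0
```

Call:
play_rows(commands=[0,0,0,0,0,0,42,0,0,0,0,0,0,42,0,0,0,0,0,0,30,0,0,0,0,0,0,25,0,0,0,0,0,0,25,0,0,0,0,0,0,25,0,0,0,0,0,0,25,0,0,0,0,0,0,25])

```text
time_s: 4.4
position: [0.5017, -0.0728, 0.169]
ee_rot: [0.55, 0.835, -0.0, -0.0]
ft_force: [-2.8, -2.6, 2.0]
grip_width: 0.0357
grasp_force: 20.0
```

Gripped with 20 N at 36 mm. I'll turn slowly, -113° in total.

Call:
play_rows(commands=[0,0,-1,0,0,0,25,0,0,-2,0,0,0,25,0,0,-3,0,0,0,25,0,0,-4,0,0,0,25,0,0,-4,0,0,0,25,0,0,-4,0,0,0,25,0,0,-4,0,0,0,25,0,0,-4,0,0,0,25])

```text
time_s: 5.4
position: [0.5007, -0.0729, 0.169]
ee_rot: [0.725, 0.688, -0.001, -0.001]
ft_force: [-8.0, -3.4, 5.1]
grip_width: 0.0357
grasp_force: 20.0
```

Call:
play_rows(commands=[0,0,-4,0,0,0,25,0,0,-4,0,0,0,25,0,0,-4,0,0,0,25,0,0,-4,0,0,0,25,0,0,-4,0,0,0,25,0,0,-4,0,0,0,25,0,0,-4,0,0,0,25,0,0,-4,0,0,0,25])

```text
time_s: 6.4
position: [0.4995, -0.0725, 0.1689]
ee_rot: [0.887, 0.462, -0.002, -0.001]
ft_force: [-11.4, -1.9, 7.8]
grip_width: 0.0358
grasp_force: 20.0
```

Call:
play_rows(commands=[0,0,-4,0,0,0,25,0,0,-4,0,0,0,25,0,0,-4,0,0,0,25,0,0,-4,0,0,0,25,0,0,-4,0,0,0,25,0,0,-4,0,0,0,25,0,0,-4,0,0,0,25,0,0,-4,0,0,0,25])

```text
time_s: 7.4
position: [0.4987, -0.0716, 0.1689]
ee_rot: [0.98, 0.2, -0.003, -0.002]
ft_force: [-12.7, 1.7, 8.7]
grip_width: 0.0361
grasp_force: 20.0
```

Call:
play_rows(commands=[0,0,-4,0,0,0,25,0,0,-4,0,0,0,25,0,0,-4,0,0,0,25,0,0,-4,0,0,0,25,0,0,-3,0,0,0,25,0,0,-2,0,0,0,25,0,0,-2,0,0,0,25,0,0,0,0,0,0,25])

```text
time_s: 8.4
position: [0.4986, -0.0707, 0.1689]
ee_rot: [1.0, 0.001, -0.004, -0.002]
ft_force: [-11.8, 4.1, 9.3]
grip_width: 0.0361
grasp_force: 20.0
```

```bash
python3 - <<'E'
from plant import arm
import cv2,numpy as np
s=arm.state();q=s["ee_rot"];print(s["position"],s["qpos"],2*np.degrees(np.arctan2(q[1],q[0]))-90,s["grasp_force"],s["ft_force"],s["moment"])
ims=[]
for n in("top","wrist"):
    c=arm.read_camera(n);ims.append(c["color"]);np.savez(n+"1.npz",**c)
a=cv2.resize(ims[0][170:270,225:335],(440,400),interpolation=cv2.INTER_CUBIC)
cv2.imwrite("pics/e1.png",np.hstack([a,cv2.resize(ims[1],(350,400))]))
E
```

```text
[ 0.49857513 -0.07071675  0.16892558] [-0.16515002  0.26443439  1.81747276  0.00256366  1.06802154  1.40290536] -89.91427027509589 20.011258721351624 [-11.83439847   4.13745139   9.27333836] [ 0.4185245   1.82635763 -0.06441136]
```

View pics/e1.png

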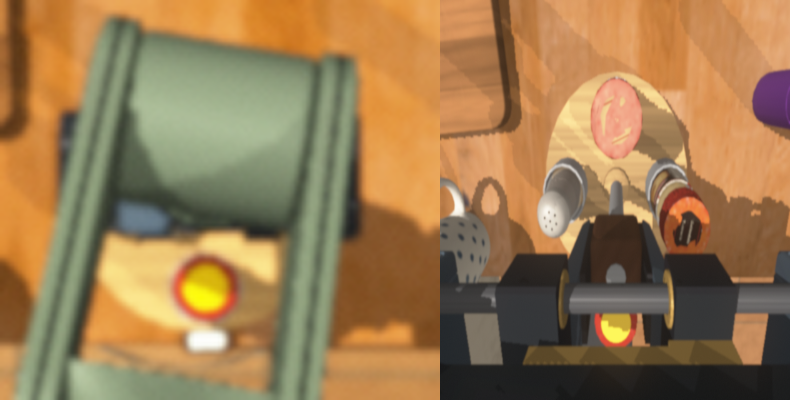

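The sticker (about (207,287) in the crop) now sits directly behind the white mark (207,340), still gripped at 20 N. I'll check the sideways offset in numbers.

```bash
python3 - <<'E'
from h import *
c=dict(np.load("top1.npz"));x0,y0=225,170
hsv=cv2.cvtColor(c["color"][170:270,225:335],cv2.COLOR_BGR2HSV)
y=(hsv[...,0]>24)&(hsv[...,0]<35)&(hsv[...,1]>200)&(hsv[...,2]>200)
w=(hsv[...,1]<40)&(hsv[...,2]>170);w[:80]=0
K=np.array([.5011,-.0721])
Y,W=[ray(c,cen(m)[0]+[x0,y0],z)[:2]-K for m,z in((y,.129),(w,.01))]
f=W/np.linalg.norm(W);print(Y,W,"along",Y@f,"off",f[0]*Y[1]-f[1]*Y[0])
E
```

```text
[-0.06849043  0.00269465] [-0.10439707 -0.00047505] along 0.06847746025110363 off -0.0030062806172996043
```

About 3 mm off against a 9 mm tolerance. I'll trim by +1.5°, let it settle, then hand in.

Call:
play_rows(commands=[0,0,0.5,0,0,0,25,0,0,0.5,0,0,0,25,0,0,0.5,0,0,0,25,0,0,0,0,0,0,25,0,0,0,0,0,0,25,0,0,0,0,0,0,25,0,0,0,0,0,0,25,0,0,0,0,0,0,25])

```text
time_s: 9.5
position: [0.4985, -0.0708, 0.1689]
ee_rot: [1.0, 0.014, -0.004, -0.002]
ft_force: [-12.9, 4.1, 8.4]
grip_width: 0.0364
grasp_force: 20.0
```

```bash
python3 - <<'E'
from plant import arm
s=arm.state();print(s["grasp_force"],s["qvel"])
print(arm.hand_in())
E
```

```text
20.008464753627777 [ 0.00021791 -0.00061729  0.00132205  0.00168329 -0.00046534  0.00074627]
the job is handed in; nothing more can be done
None
```

I turned the carousel about 112° and handed the job in at 9.5 s, with the knob still gripped at 20 N and the arm still; the yellow-sticker jar measured about 3 mm off the tongue's centre line before a last 1.5° correction that I did not re-measure, and the hand-in returned no verdict.

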